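Lay the sanded tone bars on their sound boxes

TASK

Take apart the crosswise pile of sanded wooden tone bars and lay each bar on the sound box made for its length: the longest bar on the longest box, and so on down to the shortest. Every bar must end lying flat, right side up, on both felt bearers of its box, centred and in line with the box; do not drop any.

Things in the scene. Friction and masses are not known exactly. Their poses are not given: they have to be found in the camera images.
- bar1_center (a point): The longest tone bar: loose, red-brown wood, 205 x 36 x 22 mm, about 133 g; underside hollowed 6 mm deep over the middle 70 mm. It starts in the lower layer, underside 29 mm above the bench. Bars of a layer lie side by side, 86 mm between centres, either one on either side. The point is the bar's centre, half-way up; x along the bar, y across it, z up.
- bar2_center (a point): The second longest tone bar: loose, red-brown wood, 180 x 36 x 22 mm, about 117 g; underside hollowed 6 mm deep over the middle 61 mm. It starts in the lower layer, underside 29 mm above the bench. Bars of a layer lie side by side, 86 mm between centres, either one on either side. The point is the bar's centre, half-way up; x along the bar, y across it, z up.
- bar3_center (a point): The second shortest tone bar: loose, red-brown wood, 155 x 36 x 22 mm, about 101 g; underside hollowed 6 mm deep over the middle 53 mm. It starts in the upper layer, across the lower bars, underside 51 mm above the bench. Bars of a layer lie side by side, 86 mm between centres, either one on either side. The point is the bar's centre, half-way up; x along the bar, y across it, z up.
- bar4_center (a point): The shortest tone bar: loose, red-brown wood, 130 x 36 x 22 mm, about 84 g; underside hollowed 6 mm deep over the middle 44 mm. It starts in the upper layer, across the lower bars, underside 51 mm above the bench. Bars of a layer lie side by side, 86 mm between centres, either one on either side. The point is the bar's centre, half-way up; x along the bar, y across it, z up.
- box1_seat (a point): The longest sound box, for the 205 mm bar: open-topped plywood, fixed, 219 x 60 mm, rim 66 mm above the bench. Two felt-topped bearers cross it 113 mm apart and rise 14 mm above the rim. The point is midway between them at felt height (80 mm above the bench), where the underside of the bar's middle goes; x along the box, y across, z up. Either end round.
- box2_seat (a point): The second longest sound box, for the 180 mm bar: open-topped plywood, fixed, 194 x 60 mm, rim 60 mm above the bench. Two felt-topped bearers cross it 99 mm apart and rise 14 mm above the rim. The point is midway between them at felt height (74 mm above the bench), where the underside of the bar's middle goes; x along the box, y across, z up. Either end round.
- box3_seat (a point): The second shortest sound box, for the 155 mm bar: open-topped plywood, fixed, 169 x 60 mm, rim 54 mm above the bench. Two felt-topped bearers cross it 86 mm apart and rise 14 mm above the rim. The point is midway between them at felt height (68 mm above the bench), where the underside of the bar's middle goes; x along the box, y across, z up. Either end round.
- box4_seat (a point): The shortest sound box, for the 130 mm bar: open-topped plywood, fixed, 144 x 60 mm, rim 48 mm above the bench. Two felt-topped bearers cross it 72 mm apart and rise 14 mm above the rim. The point is midway between them at felt height (62 mm above the bench), where the underside of the bar's middle goes; x along the box, y across, z up. Either end round.
Things that resemble listed ones, but are neither listed nor needed, are in the scene too. What is shaped like the part that bears bar2_center but pink is not meant.

How it is judged:
At the end, for the whole second after the job is handed in: Each of the four bars lies at rest, hollowed side down and level (within 0.08 rad), on the felt bearers of the sound box of its own length (height within 4 mm), its centre within 12 mm of the box's centre and its length within 0.13 rad of the box's length (horizontal distance between bar1_center and box1_seat below 0.012 m and angle between the x axis of bar1_center and the x axis of box1_seat, either way round below 0.13 rad and z of bar1_center in the frame of box1_seat between 0.007 and 0.015 m and angle between each of bar1_center, bar2_center, bar3_center, bar4_center's own z axis and vertical below 0.08 rad and linear speed of each of bar1, bar2, bar3, bar4 below 0.02 m/s and horizontal distance between bar2_center and box2_seat below 0.012 m and angle between the x axis of bar2_center and the x axis of box2_seat, either way round below 0.13 rad and z of bar2_center in the frame of box2_seat between 0.007 and 0.015 m and horizontal distance between bar3_center and box3_seat below 0.012 m and angle between the x axis of bar3_center and the x axis of box3_seat, either way round below 0.13 rad and z of bar3_center in the frame of box3_seat between 0.007 and 0.015 m and horizontal distance between bar4_center and box4_seat below 0.012 m and angle between the x axis of bar4_center and the x axis of box4_seat, either way round below 0.13 rad and z of bar4_center in the frame of box4_seat between 0.007 and 0.015 m); the robot touches nothing.
It fails at once if a bar is let fall: out of the fingers and falling faster than 0.6 m/s (a drop of about 18 mm) ((contact force between the fingers and bar1 below 0.05 N and linear speed of bar1 above 0.6 m/s) or (contact force between the fingers and bar2 below 0.05 N and linear speed of bar2 above 0.6 m/s) or (contact force between the fingers and bar3 below 0.05 N and linear speed of bar3 above 0.6 m/s) or (contact force between the fingers and bar4 below 0.05 N and linear speed of bar4 above 0.6 m/s)).
It also fails if it takes over 106 s, if anything falls off the work surface, if the arm or the gripper's body presses on something with over 40 N, if the wrist force passes 120 N, or if a joint passes its speed limit or range.

ROBOT

A 7-joint arm with a two-finger parallel gripper is mounted at the origin on the work surface. World frame = base frame: x ahead of the robot, y to its left, z up, the work surface at z = 0. Lengths are in m, angles in rad, forces in N, time in s.
With the tool pointing down it reaches from about 0.4 to 0.875 m from the base axis. Payload 19.3 kg.
Tool frame: the origin (TCP) lies midway between the tips of the shut fingers; the grasp point (between the pads) lies 19 mm behind it; z points along the fingers, y is the line along which they close (so a half turn about z gives the same grasp; the last joint's range is limited). The gripper opens to 85 mm and grips with 20 to 120 N. Pads are 22 mm wide; open, the fingers measure 114 mm over their backs; the gripper's body (76 mm by 85 mm) begins 54 mm behind the grasp point. The pads swing forward as they close: fully open they stand 13 mm farther back than shut.
Start: joints at [-1.324, 0.521, -0.036, 1.599, 0.021, 1.021, -0.113], TCP at [0.195, 0.594, 0.231] pointing down, gripper open.
Joint ranges: [-2.91, 2.91], [-0.3, 2.13], [-1.5, 1.42], [0.17, 2.43], [-1.26, 4.41], [0.16, 1.93], [-2.52, 2.52]. Speed limits (rad/s): [1.89, 1.89, 2.39, 2.39, 3.01, 3.01, 3.01].

INTERFACE

Orientations are given as [roll, pitch, yaw] about the fixed x, y, z axes, in that order (R = Rz(yaw) Ry(pitch) Rx(roll)).
In Python, from workcell import bot gives the robot as it stands.
- The arm moves only by the tool move_arm, never from a script. Its argument "moves" is a list that holds one entry, the list of rows, each a list of 7 numbers: the opening, from 0 (shut) to 1 (fully open), then the shift along the tool's x, y, z in units of 1000 mm (1.0 is 1000 mm), then the turn, a rotation vector about the tool's x, y, z in units of 2 pi rad (1.0 is 2 pi rad). A call has 1 to 5 rows; each row is the pose to reach, as a shift and turn from the pose commanded when the call began, along the tool's axes at that moment, turning the shorter way round; what a row does not reach only later rows make up. A row lasts 1/10 s, in which the tool goes at most 50 mm and 8.59 degrees, less where a joint would pass 70% of its speed; a pose out of reach is approached as far as the arm can. A call with a number of a shift or a turn outside -1 to 1 is refused whole. A call with a gripper value outside its range is refused whole. The fingers move at their own pace and stop on an object; "force" is the grip in N (left out, the last holds). Time passes only in rows, so rows that repeat a pose let the fingers close. It gives the time, the measured TCP pose, the force, the opening and the grip force at its end, in the units of the state.
- bot.observe(): the state, without advancing time (a new reading comes with each control period).
- bot.grab_frame(name): name is "scene" or "top" or "wrist"; returns the picture (480x640x3 uint8, red, green, blue); there is no depth.
- bot.camera_params(name): a dict with "vertical_fov" (degrees; the focal length in pixels is half the picture's height over the tangent of half this angle, whatever the lens; pixels are square), "cx", "cy" (the principal point, pixels), "D" ([k1, k2, p1, p2, k3] as OpenCV has them; the pictures are not rectified), "R" (3x3) and "t" (3): a world point X has camera coordinates R X + t. Camera axes: x right, y down, z forward; pixel columns grow to the right and rows downward; lengths in m; the calibration is good to about 2 mm. A picture is of the moment at which its call begins: read the wrist's pose just before it. camera_params takes no time and is no camera call; for the wrist camera it gives the pose at the moment of the call.
- bot.job_done(): hands the job in; it is judged then, once.
The state is a dict: "clock": time; "qpos": joint angles; "qd": joint speeds; "joint_efforts": joint torques, N m; "position": TCP position; "tool_rot": TCP orientation; "force": force on the tool from outside, world axes, zero at the start; "moment": the same for the moment, N m; "grip_width": finger opening in m; "finger_force": force on a finger pad.
Only numpy, scipy, OpenCV 4.12 (cv2) and the standard library are available. Lean on these libraries where they do the work, as an engineer would, in place of code of your own. Each camera call takes 0.05 s, during which the arm holds its last target. There are 200 camera calls.

## Working session

There is one attempt and no reset: what is moved stays moved. The work goes in short steps, Python scripts to look and compute and a tool call to move; the robot and the scene stay as the last step left them, time stands still between calls to the robot, and variables do not carry over. Pictures are saved under pics/ and viewed, at most 14 in all, crops included, and the job is handed in when it is done.

Besides the shell and the picture viewer there is one more tool, called after "Emit:" by a JSON object that holds its "name" and its "arguments", one argument or row to a line. move_arm: Moves the arm, as the interface text tells. Shifts and turns lie within -1 to 1; 1 stands for 1000 mm of shift or 2 pi rad of turn. Its arguments: {"type":"object","properties":{"moves":{"type":"array"},"force":{"type":"number"}},"required":["moves"]}

```bash
mkdir -p pics; ls
python3 - <<'E'
from workcell import bot
import cv2
for n in ("scene","top"):
    f=bot.grab_frame(n); cv2.imwrite(f"pics/{n}0.png",f[:,:,::-1])
    p=bot.camera_params(n); print(n,p)
print(bot.observe())
E
```

```text
pics
scene {'vertical_fov': 56.233667551519936, 'cx': 318.34073325288244, 'cy': 238.73687007297465, 'D': array([-0.00101587,  0.        ,  0.        ,  0.        ,  0.        ]), 'R': array([[ 0.45198058,  0.8920234 ,  0.00279638],
       [ 0.52978533, -0.26591294, -0.80536812],
       [-0.71766361,  0.36549223, -0.5927684 ]]), 't': array([-0.25086538, -0.18943757,  1.52213368])}
top {'vertical_fov': 49.68171509918214, 'cx': 321.63060505220886, 'cy': 240.22280253251273, 'D': array([-0.13678108,  0.        ,  0.        ,  0.        ,  0.        ]), 'R': array([[-2.79675244e-02, -9.99606160e-01, -2.31132092e-03],
       [-9.94858043e-01,  2.80596929e-02, -9.73145838e-02],
       [ 9.73411124e-02, -4.22211796e-04, -9.95250988e-01]]), 't': array([0.05682353, 0.47194742, 1.542241  ])}
{'clock': 0.1, 'qpos': array([-1.32422251,  0.5219464 , -0.03633669,  1.59995425,  0.02118714,
        1.02110358, -0.11280226]), 'qd': array([ 0.00058604, -0.00155755, -0.00197865, -0.00093315,  0.00116765,
        0.00038503,  0.00028555]), 'joint_efforts': array([ 3.41860963e-03, -9.28484416e+01,  1.98441893e+00, -3.70533228e+01,
        1.81808963e-02,  5.37012515e-03,  2.26646034e-05]), 'position': array([0.19461756, 0.59360352, 0.23078701]), 'tool_rot': array([-3.14056704e+00,  5.67058491e-05,  2.82480698e+00]), 'force': array([ 1.11921201,  0.78125405, -0.15274573]), 'moment': array([0.04755377, 0.00188519, 0.01991704]), 'finger_force': 0.0, 'grip_width': 0.08534956306008454}
```

View pics/top0.png

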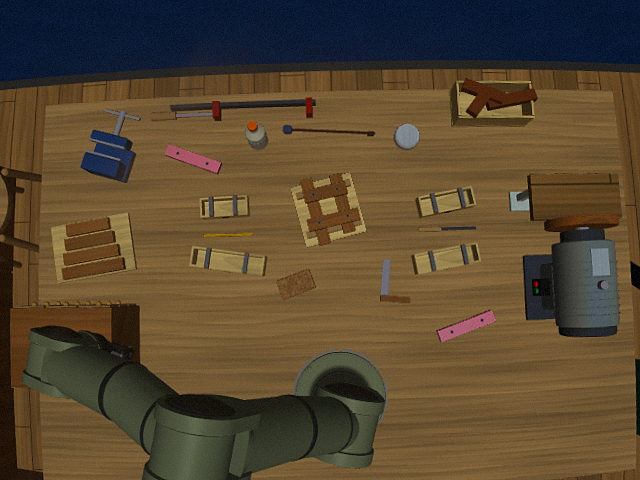

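View pics/scene0.png

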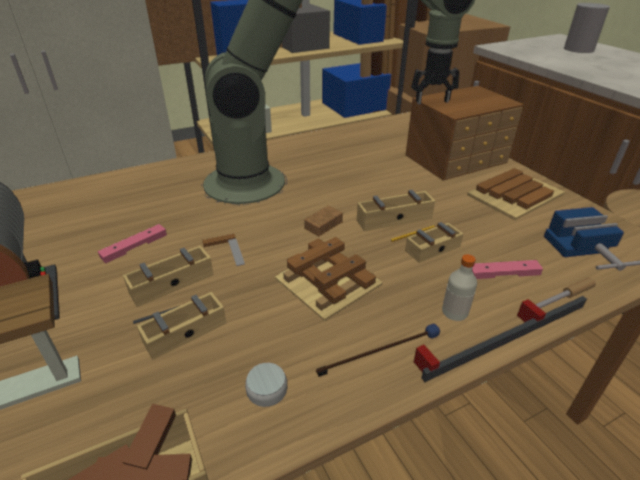

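The top view shows the pile at about (329,209). The boxes are near (224,207), (228,261), (446,201) and (447,258), and the spare board of bars at left and the pink bars are decoys. I'll enlarge for pixel picking.

Run:
```python
import cv2,numpy as np
f=cv2.imread('pics/top0.png')
a=cv2.resize(f[165:255,280:380],None,fx=6,fy=6,interpolation=cv2.INTER_CUBIC)
cv2.imwrite('pics/c1.png',cv2.convertScaleAbs(a,alpha=1.5))
b=np.vstack([np.hstack([f[185:225,185:275],f[180:220,405:495]]),np.hstack([f[240:280,185:275],f[238:278,405:495]])])
cv2.imwrite('pics/c2.png',cv2.convertScaleAbs(cv2.resize(b,None,fx=4.4,fy=4.4,interpolation=cv2.INTER_CUBIC),alpha=1.4))
```

```text
(no output)
```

View pics/c1.png

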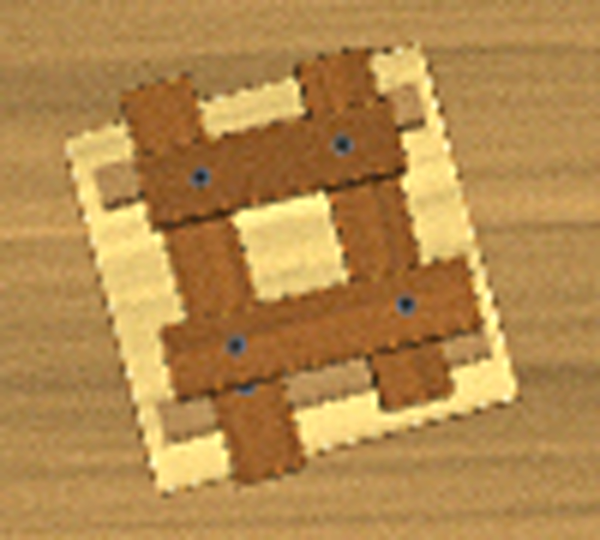

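View pics/c2.png

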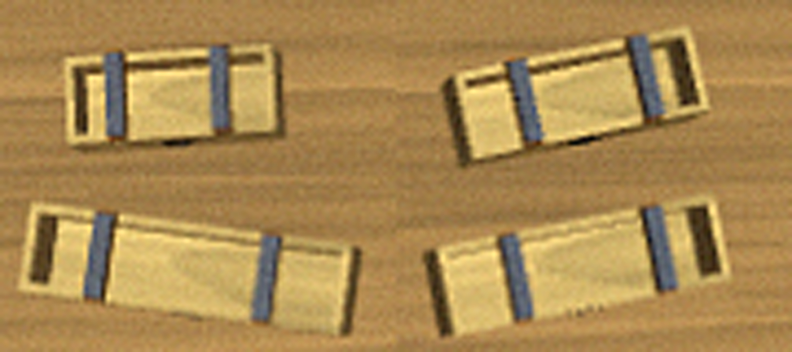

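The left lower bar is the long one (bar1) and the right lower is bar2. The upper one at the top is short (bar4), and the one at the bottom is bar3. Next I'll compute world positions.

```bash
cat > lib.py <<'E'
import numpy as np,cv2
from workcell import bot
from scipy.spatial.transform import Rotation as Ro
def px2w(cam,px,z):
    p=bot.camera_params(cam) if isinstance(cam,str) else cam
    f=240/np.tan(np.radians(p['vertical_fov'])/2)
    K=np.array([[f,0,p['cx']],[0,f,p['cy']],[0,0,1]])
    n=cv2.undistortPoints(np.float64(px).reshape(-1,1,2),K,np.float64(p['D'])).reshape(-1,2)
    R=np.array(p['R']);t=np.array(p['t'])
    d=np.c_[n,np.ones(len(n))]@R; c=-R.T@t
    return c+d*((z-c[2])/d[:,2])[:,None]
def rel(pos,yaw,cur=None):
    """shift (units) and turn (units) from current tool pose to a downward pose; yaw mod pi"""
    o=bot.observe(); R=Ro.from_euler('xyz',o['tool_rot']); y0=o['tool_rot'][2]
    yaw=y0+(yaw-y0+np.pi/2)%np.pi-np.pi/2
    T=Ro.from_euler('xyz',[np.pi,0,yaw])
    print('shift',np.round(R.inv().apply(np.array(pos)-o['position']),4),'turn',np.round((R.inv()*T).as_rotvec()/2/np.pi,4),
      'pos',np.round(o['position'],4),'rpy',np.round(o['tool_rot'],3),'q7',round(o['qpos'][6],2),'t',round(o['clock'],2))
E
python3 - <<'E'
from lib import *
def bx(n,off,fz,rz,cor,felt):
    cor=np.array(cor,float);felt=np.array(felt,float)
    g=lambda a:(a-[off[0],off[1]])/4.4+[off[2],off[3]]
    C=px2w('top',g(cor),rz);F=px2w('top',g(felt),fz)
    m1=(F[0]+F[1])/2;m2=(F[2]+F[3])/2;d=m2-m1;e=(C[1]+C[2]-C[0]-C[3])/2
    print(n,'rimc',C.mean(0)[:2].round(4),'L',np.linalg.norm(e).round(3),'yaw',np.arctan2(e[1],e[0]).round(3),'felt c',((m1+m2)/2)[:2].round(4),'sep',np.linalg.norm(d).round(3),'yaw',np.arctan2(d[1],d[0]).round(3))
bx('A4',(0,0,185,185),.062,.048,[(65,60),(272,45),(285,135),(72,148)],[(115,52),(117,138),(219,47),(222,131)])
bx('B?',(396,0,405,180),.068,.054,[(455,72),(690,30),(710,112),(468,160)],[(517,60),(535,142),(638,37),(656,116)])
bx('C1',(0,176,185,240),.080,.066,[(35,203),(357,247),(347,333),(22,290)],[(107,213),(93,298),(271,236),(261,321)])
bx('D?',(396,176,405,238),.074,.060,[(437,250),(712,203),(728,275),(447,335)],[(510,236),(524,318),(653,208),(667,290)])
def bar(n,z,c):
    C=px2w('top',np.array(c)/6+[280,165],z);e=(C[1]+C[2]-C[0]-C[3])/2
    print(n,C.mean(0)[:2].round(4),'L',np.linalg.norm(e).round(3),'yaw',np.arctan2(e[1],e[0]).round(3))
bar('b4',.073,[(137,155),(402,102),(405,175),(155,225)])
bar('b3',.073,[(162,325),(470,260),(485,325),(178,398)])
bar('b1',.051,[(122,95),(237,483),(302,465),(188,75)])
bar('b2',.051,[(300,65),(380,410),(452,390),(372,47)])
print(px2w('top',[(200/6+280,177/6+165),(342/6+280,145/6+165),(235/6+280,345/6+165),(405/6+280,303/6+165)],.073)[:,:2])
rel([.58,0,.28],0)
E
```

```text
A4 rimc [0.5795 0.3332] L 0.145 yaw -1.536 felt c [0.5806 0.334 ] sep 0.072 yaw -1.545
B? rimc [ 0.5776 -0.3371] L 0.17 yaw -1.409 felt c [ 0.5783 -0.3373] sep 0.086 yaw -1.396
C1 rimc [0.4157 0.3204] L 0.221 yaw -1.729 felt c [0.4158 0.3222] sep 0.112 yaw -1.733
D? rimc [ 0.4053 -0.3268] L 0.194 yaw -1.415 felt c [ 0.4062 -0.328 ] sep 0.099 yaw -1.411
b4 [0.6101 0.0273] L 0.129 yaw -1.398
b3 [0.5286 0.0056] L 0.154 yaw -1.376
b1 [0.5577 0.06  ] L 0.204 yaw -2.885
b2 [ 0.5812 -0.0223] L 0.178 yaw -2.948
[[ 0.60470166  0.06425659]
 [ 0.61873158 -0.00607037]
 [ 0.52088516  0.04933283]
 [ 0.53928198 -0.03444165]]
shift [-0.5511 -0.4441 -0.0487] turn [-0.0002 -0.     -0.0504] pos [0.1946 0.5936 0.2308] rpy [-3.141  0.     2.825] q7 -0.11 t 0.1
```

Run:
```python
from lib import *
rel([.611,.027,.22],-1.398)
```

```text
shift [-0.5722 -0.4087  0.0112] turn [-1.000e-04  1.000e-04  1.721e-01] pos [0.1946 0.5936 0.2308] rpy [-3.141  0.     2.825] q7 -0.11 t 0.1
```

Emit:
{"name": "move_arm", "arguments": {
  "moves": [
    [[1,-0.5722,-0.4087,0.01,0,0,0],[1,-0.5722,-0.4087,0.01,0,0,0],[1,-0.5722,-0.4087,0.01,0,0,0],[1,-0.5722,-0.4087,0.01,0,0,0],[1,-0.5722,-0.4087,0.01,0,0,0]]
  ],
  "force": 40
}}

```text
clock: 0.6
position: [0.3435, 0.3906, 0.2276]
tool_rot: [-3.141, -0.0, 2.825]
force: [1.3, 0.9, -0.7]
grip_width: 0.0855
finger_force: 0.0
```

Run:
```python
from lib import *
rel([.611,.027,.22],-1.398)
```

```text
shift [-0.3674 -0.2622  0.0076] turn [-0.      0.      0.1721] pos [0.3435 0.3906 0.2276] rpy [-3.141 -0.     2.825] q7 0.29 t 0.6
```

Emit:
{"name": "move_arm", "arguments": {
  "moves": [
    [[1,-0.3674,-0.2622,0.008,0,0,0.172],[1,-0.3674,-0.2622,0.008,0,0,0.172],[1,-0.3674,-0.2622,0.008,0,0,0.172],[1,-0.3674,-0.2622,0.008,0,0,0.172],[1,-0.3674,-0.2622,0.008,0,0,0.172]]
  ]
}}

```text
clock: 1.1
position: [0.4916, 0.1893, 0.2233]
tool_rot: [3.141, -0.0, 2.069]
force: [0.1, 0.7, -0.1]
grip_width: 0.0852
finger_force: 0.0
```

Run:
```python
from lib import *
rel([.611,.027,.22],-1.398)
```

```text
shift [-0.1996  0.0274  0.0033] turn [ 0.     -0.      0.0518] pos [0.4916 0.1893 0.2233] rpy [ 3.141 -0.     2.069] q7 0.13 t 1.1
```

Emit:
{"name": "move_arm", "arguments": {
  "moves": [
    [[1,-0.1996,0.0274,0.003,0,0,0.0518],[1,-0.1996,0.0274,0.003,0,0,0.0518],[1,-0.1996,0.0274,0.003,0,0,0.0518],[1,-0.1996,0.0274,0.003,0,0,0.0518],[1,-0.1996,0.0274,0.003,0,0,0.0518]]
  ]
}}

```text
clock: 1.6
position: [0.6133, 0.0229, 0.2198]
tool_rot: [3.142, 0.003, 1.742]
force: [-1.2, 0.5, -0.1]
grip_width: 0.0848
finger_force: 0.0
```

Run:
```python
from lib import *
import pickle
rel([.611,.027,.22],-1.398)
p=bot.camera_params('wrist');f=bot.grab_frame('wrist')
pickle.dump(p,open('w1.pkl','wb'));cv2.imwrite('pics/w1.png',f[:,:,::-1])
```

```text
shift [ 0.0045 -0.0016 -0.0002] turn [ 0.      0.0005 -0.0002] pos [0.6133 0.0229 0.2198] rpy [3.142e+00 3.000e-03 1.742e+00] q7 0.22 t 1.6
```

View pics/w1.png

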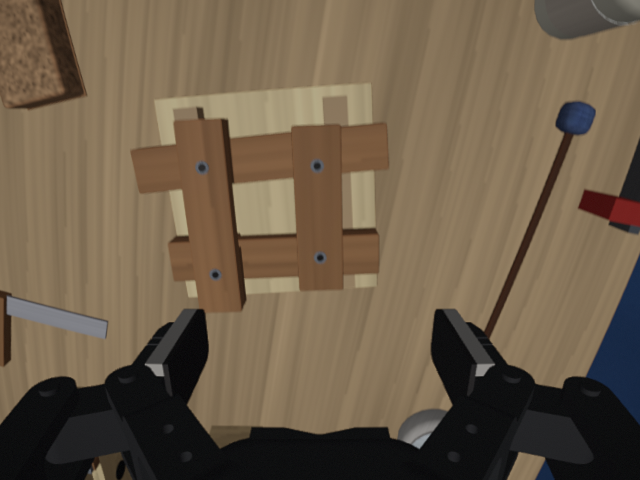

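Run:
```python
from lib import *
import pickle
p=pickle.load(open('w1.pkl','rb'))
def bar(n,z,c):
    C=px2w(p,c,z);e=(C[1]+C[2]-C[0]-C[3])/2
    print(n,C.mean(0)[:2].round(4),'L',np.linalg.norm(e).round(3),'yaw',np.arctan2(e[1],e[0]).round(3))
bar('b4',.073,[(292,126),(299,290),(343,289),(341,125)])
bar('b3',.073,[(175,120),(199,311),(244,309),(228,119)])
bar('b1',.051,[(132,150),(385,124),(388,168),(139,192)])
bar('b2',.051,[(171,243),(378,235),(379,273),(172,281)])
print(px2w(p,[(317,166),(320,257.5),(202,168),(215.5,274)],.073)[:,:2])
```

```text
b4 [0.6112 0.0305] L 0.128 yaw -1.374
b3 [0.5312 0.0096] L 0.151 yaw -1.379
b1 [0.5579 0.0604] L 0.201 yaw 0.263
b2 [ 0.5812 -0.0206] L 0.177 yaw 0.212
[[ 0.60388257  0.06476224]
 [ 0.61818087 -0.00513605]
 [ 0.5203456   0.04927777]
 [ 0.53803492 -0.03329586]]
```

Run:
```python
from lib import *
rel([.6113,.0295,.04],-1.373)
```

```text
shift [ 0.004  -0.      0.1797] turn [-0.0001  0.0002 -0.0038] pos [0.6121 0.0258 0.2197] rpy [-3.141e+00  2.000e-03  1.744e+00] q7 0.22 t 1.65
```

Emit:
{"name": "move_arm", "arguments": {
  "moves": [
    [[0.75,0.003,0,0.04,0,0,-0.0038],[0.75,0.003,0,0.085,0,0,-0.0038],[0.75,0.003,0,0.13,0,0,-0.0038],[0.75,0.003,0,0.16,0,0,-0.0038],[0.75,0.003,0,0.18,0,0,-0.0038]]
  ]
}}

```text
clock: 2.15
position: [0.6091, 0.0336, 0.0377]
tool_rot: [-3.139, -0.001, 1.774]
force: [0.6, 0.1, 0.4]
grip_width: 0.0637
finger_force: 0.0
```

Emit:
{"name": "move_arm", "arguments": {
  "moves": [
    [[0.75,0,0,0,0,0,0],[0,0,0,0,0,0,0],[0,0,0,0,0,0,0],[0,0,0,0,0,0,0],[0,0,0,0,0,0,0]]
  ],
  "force": 40
}}

```text
clock: 2.65
position: [0.6114, 0.0329, 0.0418]
tool_rot: [3.14, -0.0, 1.773]
force: [-2.4, 0.7, 9.1]
grip_width: 0.0353
finger_force: 41.0
```

Run:
```python
from lib import *
o=bot.observe();print(o['grip_width'],o['finger_force'])
rel([.6113,.0295,.04],-1.373)
cv2.imwrite('pics/w2.png',bot.grab_frame('wrist')[:,:,::-1])
```

```text
0.035320732107186 41.02733910083771
shift [-0.0033 -0.0008  0.0018] turn [ 0.0003 -0.      0.0008] pos [0.6114 0.0329 0.0418] rpy [ 3.14  -0.     1.773] q7 0.3 t 2.65
```

View pics/w2.png

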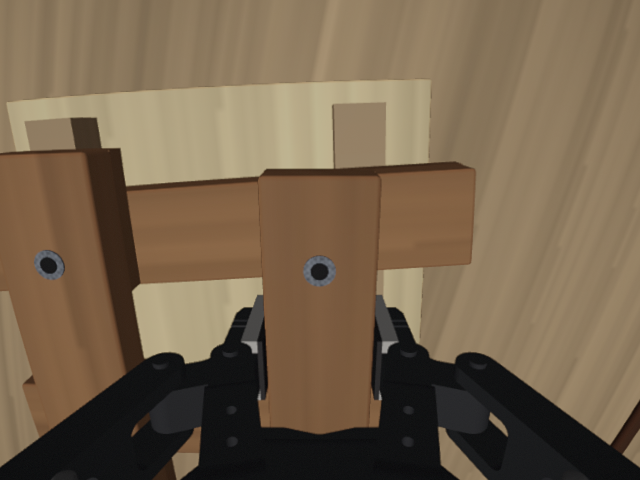

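Bar4 is gripped (35 mm opening, 41 N, bar centred between the pads).

Emit:
{"name": "move_arm", "arguments": {
  "moves": [
    [[0,0,0,-0.03,0,0,0],[0,0,0,-0.07,0,0,0],[0,0,0,-0.1,0,0,0],[0,0,0,-0.1,0,0,0]]
  ]
}}

```text
clock: 3.1
position: [0.6128, 0.0326, 0.1451]
tool_rot: [3.135, 0.0, 1.773]
force: [1.3, 0.1, -0.0]
grip_width: 0.0354
finger_force: 40.6
```

Run:
```python
from lib import *
rel([.580,.337,.14],-1.54)
```

```text
shift [0.3048 0.029  0.0052] turn [ 0.0011 -0.0001  0.0273] pos [0.6128 0.0326 0.1451] rpy [3.135 0.    1.773] q7 0.27 t 3.1
```

Emit:
{"name": "move_arm", "arguments": {
  "moves": [
    [[0,0.03,0.003,0.001,0,0,0.005],[0,0.075,0.007,0.002,0,0,0.01],[0,0.125,0.012,0.002,0,0,0.015],[0,0.17,0.017,0.003,0,0,0.02],[0,0.215,0.021,0.004,0,0,0.027]]
  ]
}}

```text
clock: 3.6
position: [0.5875, 0.2494, 0.1364]
tool_rot: [3.141, -0.0, 1.602]
force: [1.7, 0.1, -2.1]
grip_width: 0.0359
finger_force: 40.6
```

Run:
```python
from lib import *
rel([.580,.337,.12],-1.54)
```

```text
shift [ 0.0878 -0.0047  0.0165] turn [ 0.     -0.0001  0.0001] pos [0.5875 0.2494 0.1364] rpy [ 3.141 -0.     1.602] q7 -0.21 t 3.6
```

Emit:
{"name": "move_arm", "arguments": {
  "moves": [
    [[0,0.04,-0.002,0.01,0,0,0],[0,0.07,-0.004,0.015,0,0,0],[0,0.087,-0.0047,0.016,0,0,0],[0,0.087,-0.0047,0.016,0,0,0],[0,0.087,-0.0047,0.016,0,0,0]]
  ]
}}

```text
clock: 4.1
position: [0.5809, 0.3329, 0.1205]
tool_rot: [3.141, 0.001, 1.603]
force: [0.0, -0.6, -0.2]
grip_width: 0.0353
finger_force: 40.6
```

Run:
```python
from lib import *
rel([.580,.337,.055],-1.54)
import pickle
p=bot.camera_params('wrist');f=bot.grab_frame('wrist')
pickle.dump(p,open('w3.pkl','wb'));cv2.imwrite('pics/w3.png',f[:,:,::-1])
```

```text
shift [ 0.0042 -0.0008  0.0655] turn [0.0001 0.0001 0.0002] pos [0.5809 0.3329 0.1205] rpy [3.141e+00 1.000e-03 1.603e+00] q7 -0.33 t 4.1
```

View pics/w3.png

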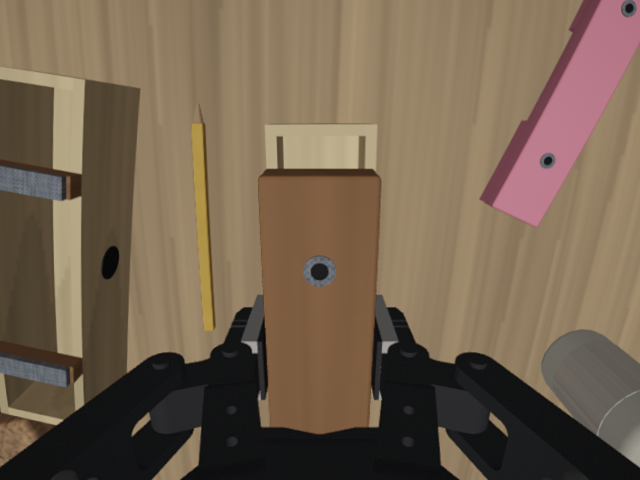

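The box's end rim shows at (265,125)–(378,124) and the bar end at (261,173)–(379,173), so they are aligned. I'll check the along-axis offset.

Run:
```python
from lib import *
import pickle
p=pickle.load(open('w3.pkl','rb'))
r=px2w(p,[(265,125),(378,124)],.048)[:,:2];b=px2w(p,[(260,175),(380,175)],.1205+.031)[:,:2]
print(r,b)
d=np.array([np.cos(-1.54),np.sin(-1.54)])
for n,e,L in(('box',r,.144),('bar',b,.130)): print(n, e.mean(0)-L/2*d,e.mean(0)+L/2*d)
print(np.arctan2(*(r[1]-r[0])[::-1])-np.arctan2(*(b[1]-b[0])[::-1]))
```

```text
[[0.54927041 0.40555546]
 [0.60909955 0.40793493]] [[0.56160986 0.39381489]
 [0.59550646 0.39486266]]
box [0.576968   0.47871105] [0.58140197 0.33477933]
bar [0.57655671 0.45930795] [0.5805596  0.32936959]
0.008849437311851869
```

Emit:
{"name": "move_arm", "arguments": {
  "moves": [
    [[0,0.005,0,0.025,0,0,0],[0,0.005,0,0.045,0,0,0],[0,0.005,0,0.058,0,0,0],[0,0.005,0,0.064,0,0,0],[0,0.005,0,0.067,0,0,0]]
  ]
}}

```text
clock: 4.65
position: [0.5808, 0.3383, 0.0533]
tool_rot: [3.141, 0.0, 1.603]
force: [-0.5, 0.2, 0.4]
grip_width: 0.0353
finger_force: 40.6
```

Emit:
{"name": "move_arm", "arguments": {
  "moves": [
    [[0,0,0,0,0,0,0],[0,0,0,0,0,0,0]]
  ]
}}

```text
clock: 4.85
position: [0.5808, 0.3392, 0.0541]
tool_rot: [3.141, -0.0, 1.603]
force: [0.1, -0.3, -1.4]
grip_width: 0.0352
finger_force: 40.6
```

Emit:
{"name": "move_arm", "arguments": {
  "moves": [
    [[0,0,0,0.001,0,0,0],[0,0,0,0.002,0,0,0],[0,0,0,0.002,0,0,0]]
  ]
}}

```text
clock: 5.15
position: [0.5807, 0.3393, 0.0528]
tool_rot: [3.141, -0.001, 1.604]
force: [-5.8, -2.5, 17.0]
grip_width: 0.0357
finger_force: 42.6
```

Emit:
{"name": "move_arm", "arguments": {
  "moves": [
    [[0.8,0,0,-0.001,0,0,0],[0.8,0,0,-0.001,0,0,0],[0.8,0,0,-0.001,0,0,0],[0.8,0,0,-0.03,0,0,0],[0.8,0,0,-0.08,0,0,0]]
  ]
}}

```text
clock: 5.65
position: [0.5787, 0.3383, 0.1293]
tool_rot: [-3.137, 0.003, 1.604]
force: [-0.2, 0.1, 0.6]
grip_width: 0.0684
finger_force: 0.0
```

Run:
```python
from lib import *
import pickle
p=bot.camera_params('wrist');f=bot.grab_frame('wrist')
pickle.dump(p,open('w4.pkl','wb'));cv2.imwrite('pics/w4.png',f[:,:,::-1])
rel([.5300,.0077,.16],-1.365)
```

```text
shift [-0.3302 -0.0633 -0.0218] turn [ 0.0009 -0.0004 -0.0276] pos [0.5827 0.3399 0.1396] rpy [ 3.136e+00 -3.000e-03  1.603e+00] q7 -0.34 t 5.7
```

View pics/w4.png

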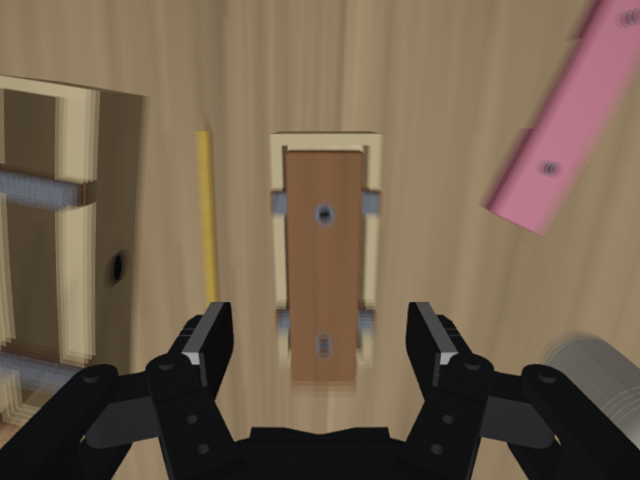

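Run:
```python
from lib import *
import pickle
p=pickle.load(open('w4.pkl','rb'))
n=px2w(p,[(324,214),(323,345)],.084)[:,:2];f=px2w(p,[(326,202),(322.5,321)],.062)[:,:2]
print(n,n.mean(0),f,f.mean(0))
```

```text
[[0.57921055 0.36985295]
 [0.58129472 0.29576994]] [0.58025263 0.33281145] [[0.58040653 0.37121923]
 [0.5810005  0.29835815]] [0.58070352 0.33478869]
```

Bar4 is centred to about 2 mm. Next is bar3.

Emit:
{"name": "move_arm", "arguments": {
  "moves": [
    [[0.75,-0.03,-0.006,-0.02,0,0,-0.005],[0.75,-0.08,-0.015,-0.02,0,0,-0.01],[0.75,-0.13,-0.025,-0.02,0,0,-0.016],[0.75,-0.178,-0.034,-0.02,0,0,-0.022],[0.75,-0.226,-0.043,-0.02,0,0,-0.0276]]
  ]
}}

```text
clock: 6.2
position: [0.5442, 0.11, 0.1515]
tool_rot: [3.141, 0.0, 1.779]
force: [0.7, -1.0, 0.7]
grip_width: 0.0638
finger_force: 0.0
```

Run:
```python
from lib import *
rel([.5300,.0077,.14],-1.365)
```

```text
shift [-0.0972 -0.0351  0.0114] turn [0.0001 0.     0.0004] pos [0.5442 0.11   0.1515] rpy [3.141 0.    1.779] q7 0.12 t 6.2
```

Emit:
{"name": "move_arm", "arguments": {
  "moves": [
    [[0.75,-0.045,-0.016,0.01,0,0,0],[0.75,-0.08,-0.029,0.011,0,0,0],[0.75,-0.0972,-0.0351,0.011,0,0,0],[0.75,-0.0972,-0.0351,0.011,0,0,0],[0.75,-0.0972,-0.0351,0.011,0,0,0]]
  ]
}}

```text
clock: 6.7
position: [0.5305, 0.0097, 0.1404]
tool_rot: [3.141, -0.0, 1.776]
force: [-0.2, 0.8, -0.7]
grip_width: 0.0641
finger_force: 0.0
```

Run:
```python
from lib import *
import pickle
rel([.5300,.0077,.04],-1.365)
p=bot.camera_params('wrist');f=bot.grab_frame('wrist')
pickle.dump(p,open('w5.pkl','wb'));cv2.imwrite('pics/w5.png',f[:,:,::-1])
```

```text
shift [-0.0018 -0.001   0.1004] turn [ 0.0001 -0.     -0.    ] pos [0.5305 0.0097 0.1404] rpy [ 3.141 -0.     1.776] q7 0.31 t 6.7
```

View pics/w5.png

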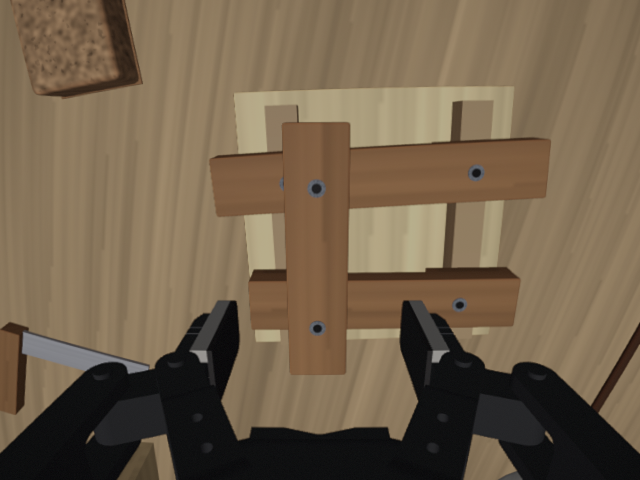

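Bar3 is aligned, with nails at (317,188) and (317,328).

Run:
```python
from lib import *
import pickle
p=pickle.load(open('w5.pkl','rb'))
n=px2w(p,[(317,188),(317,328)],.073)[:,:2];print(n,n.mean(0),np.arctan2(*(n[1]-n[0])[::-1]))
C=px2w(p,[(282,122),(350,122),(346,374),(290,374)],.073);print(C.mean(0))
rel([*n.mean(0),.04],np.arctan2(*(n[1]-n[0])[::-1]))
```

```text
[[ 0.52053265  0.04927394]
 [ 0.53770212 -0.03423911]] [0.52911738 0.00751742] -1.3680312876583474
[0.52905517 0.0080749  0.073     ]
shift [-0.0025 -0.002   0.1003] turn [ 0.0001 -0.0001  0.0006] pos [0.5305 0.0103 0.1403] rpy [ 3.141 -0.     1.778] q7 0.31 t 6.75
```

Emit:
{"name": "move_arm", "arguments": {
  "moves": [
    [[0.75,-0.0025,-0.002,0.03,0,0,0],[0.75,-0.0025,-0.002,0.065,0,0,0],[0.75,-0.0025,-0.002,0.09,0,0,0],[0.75,-0.0025,-0.002,0.1,0,0,0],[0.75,-0.0025,-0.002,0.1,0,0,0]]
  ]
}}

```text
clock: 7.25
position: [0.5284, 0.0073, 0.0395]
tool_rot: [-3.14, -0.0, 1.778]
force: [0.5, -0.7, 0.5]
grip_width: 0.0638
finger_force: 0.0
```

Emit:
{"name": "move_arm", "arguments": {
  "moves": [
    [[0,0,0,0,0,0,0],[0,0,0,0,0,0,0],[0,0,0,0,0,0,0],[0,0,0,0,0,0,0],[0,0,0,0,0,0,0]]
  ],
  "force": 45
}}

```text
clock: 7.75
position: [0.5296, 0.0069, 0.0417]
tool_rot: [3.14, -0.0, 1.777]
force: [-1.6, 0.4, 5.8]
grip_width: 0.0353
finger_force: 44.8
```

Emit:
{"name": "move_arm", "arguments": {
  "moves": [
    [[0,0,0,-0.03,0,0,0],[0,0,0,-0.07,0,0,0],[0,0,0,-0.1,0,0,0],[0,0,0,-0.1,0,0,0]]
  ]
}}

```text
clock: 8.15
position: [0.5309, 0.0068, 0.1447]
tool_rot: [3.135, 0.0, 1.777]
force: [-0.5, 0.7, -0.9]
grip_width: 0.0354
finger_force: 45.7
```

Run:
```python
from lib import *
rel([.578,-.337,.14],-1.403)
```

```text
shift [-0.3462 -0.0243  0.0046] turn [0.0011 0.     0.0061] pos [0.5309 0.0068 0.1447] rpy [3.135 0.    1.777] q7 0.31 t 8.15
```

Emit:
{"name": "move_arm", "arguments": {
  "moves": [
    [[0,-0.03,-0.002,0.001,0,0,0.001],[0,-0.075,-0.005,0.002,0,0,0.002],[0,-0.122,-0.0085,0.003,0,0,0.004],[0,-0.17,-0.012,0.004,0,0,0.006],[0,-0.218,-0.0153,0.004,0,0,0.0061]]
  ]
}}

```text
clock: 8.65
position: [0.5584, -0.2115, 0.1363]
tool_rot: [3.141, -0.0, 1.739]
force: [1.0, -0.0, -1.4]
grip_width: 0.0354
finger_force: 45.7
```

Run:
```python
from lib import *
rel([.578,-.337,.125],-1.403)
```

```text
shift [-0.127  -0.0017  0.0113] turn [ 0. -0.  0.] pos [ 0.5584 -0.2115  0.1363] rpy [ 3.141 -0.     1.739] q7 0.66 t 8.65
```

Emit:
{"name": "move_arm", "arguments": {
  "moves": [
    [[0,-0.045,-0.0005,0.005,0,0,0],[0,-0.09,-0.001,0.01,0,0,0],[0,-0.118,-0.0017,0.011,0,0,0],[0,-0.127,-0.0017,0.011,0,0,0],[0,-0.127,-0.0017,0.011,0,0,0]]
  ]
}}

```text
clock: 9.15
position: [0.5776, -0.3363, 0.125]
tool_rot: [-3.141, 0.0, 1.737]
force: [-0.1, 1.4, -0.8]
grip_width: 0.0356
finger_force: 45.6
```

Run:
```python
from lib import *
import pickle
p=bot.camera_params('wrist');f=bot.grab_frame('wrist')
pickle.dump(p,open('w6.pkl','wb'));cv2.imwrite('pics/w6.png',f[:,:,::-1])
rel([.578,-.337,.058],-1.403)
```

```text
shift [-0.0023 -0.0003  0.0671] turn [-0.     -0.0001 -0.    ] pos [ 0.5779 -0.3347  0.1251] rpy [-3.142e+00 -1.000e-03  1.739e+00] q7 0.82 t 9.2
```

View pics/w6.png

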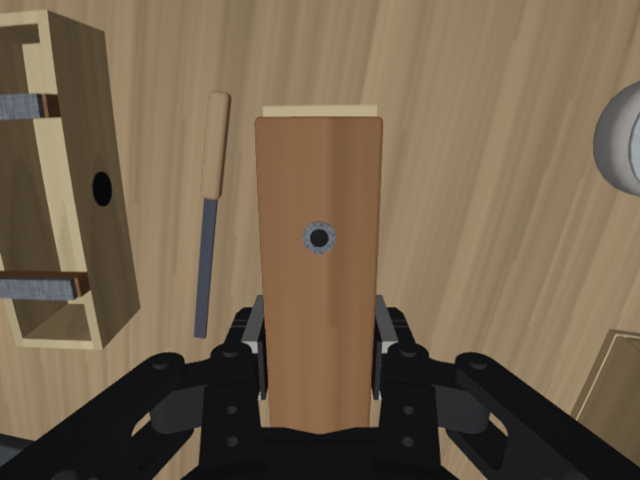

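The box's far rim edge is at (263,106)–(377,105), parallel to the bar end at (256,118)–(383,118).

```bash
cat > chk.py <<'E'
from lib import *
import pickle
def chk(pk,r,rz,Lb,b,bz,L,yaw):
    p=pickle.load(open(pk,'rb'));r=px2w(p,r,rz)[:,:2];b=px2w(p,b,bz)[:,:2]
    d=np.array([np.cos(yaw),np.sin(yaw)])
    a=r.mean(0)+Lb/2*d;c=b.mean(0)+L/2*d
    print('box',a,'bar',c,'bar needs (along,across world)',a-c,'dyaw',np.arctan2(*(r[1]-r[0])[::-1])-np.arctan2(*(b[1]-b[0])[::-1]))
    return a,c
E
python3 -c "
from chk import *
chk('w6.pkl',[(263,106),(377,105)],.054,.169,[(255,120),(383,120)],.125+.031,.155,-1.403)"
```

```text
box [ 0.57777724 -0.33724026] bar [ 0.5773498  -0.33736335] bar needs (along,across world) [0.00042743 0.0001231 ] dyaw 0.008563427951591124
```

Emit:
{"name": "move_arm", "arguments": {
  "moves": [
    [[0,-0.0012,0,0.025,0,0,0],[0,-0.0012,0,0.045,0,0,0],[0,-0.0012,0,0.058,0,0,0],[0,-0.0012,0,0.064,0,0,0],[0,-0.0012,0,0.0665,0,0,0]]
  ]
}}

```text
clock: 9.7
position: [0.5785, -0.3358, 0.0587]
tool_rot: [-3.142, -0.0, 1.739]
force: [0.1, -0.2, 1.2]
grip_width: 0.0353
finger_force: 45.9
```

Emit:
{"name": "move_arm", "arguments": {
  "moves": [
    [[0,0,0,0,0,0,0],[0,0,0,0.001,0,0,0]]
  ]
}}

```text
clock: 9.9
position: [0.5787, -0.3367, 0.0587]
tool_rot: [3.141, 0.001, 1.739]
force: [-0.6, 0.5, 9.9]
grip_width: 0.0352
finger_force: 47.2
```

Contact at 10 N, so I'll release.

Emit:
{"name": "move_arm", "arguments": {
  "moves": [
    [[0.8,0,0,0,0,0,0],[0.8,0,0,0,0,0,0],[0.8,0,0,0,0,0,0],[0.8,0,0,-0.03,0,0,0],[0.8,0,0,-0.08,0,0,0]]
  ]
}}

```text
clock: 10.4
position: [0.5767, -0.3357, 0.1361]
tool_rot: [-3.137, -0.003, 1.739]
force: [0.9, -0.1, 1.0]
grip_width: 0.0685
finger_force: 0.0
```

Run:
```python
from lib import *
rel([.5812,-.0215,.14],-2.94)
```

```text
shift [ 0.309   0.0569 -0.0032] turn [-9.000e-04  2.000e-04  2.446e-01] pos [ 0.5767 -0.3357  0.1361] rpy [-3.137e+00 -3.000e-03  1.739e+00] q7 0.82 t 10.4
```

Emit:
{"name": "move_arm", "arguments": {
  "moves": [
    [[0.75,0.03,0.005,-0.003,0,0,0.02],[0.75,0.08,0.015,-0.003,0,0,0.043],[0.75,0.13,0.024,-0.003,0,0,0.066],[0.75,0.178,0.033,-0.003,0,0,0.089],[0.75,0.225,0.0415,-0.003,0,0,0.112]]
  ]
}}

```text
clock: 10.9
position: [0.5814, -0.1057, 0.1411]
tool_rot: [3.141, -0.001, 1.029]
force: [0.4, -0.4, 0.9]
grip_width: 0.0645
finger_force: 0.0
```

Run:
```python
from lib import *
rel([.5812,-.0215,.14],-2.94)
```

```text
shift [ 0.072  -0.0436  0.0011] turn [ 0.000e+00 -1.000e-04  1.317e-01] pos [ 0.5814 -0.1057  0.1411] rpy [ 3.141e+00 -1.000e-03  1.029e+00] q7 -0.08 t 10.9
```

Emit:
{"name": "move_arm", "arguments": {
  "moves": [
    [[0.75,0.03,-0.018,0,0,0,0.0235],[0.75,0.06,-0.036,0,0,0,0.047],[0.75,0.072,-0.0436,0,0,0,0.0705],[0.75,0.072,-0.0436,0,0,0,0.094],[0.75,0.072,-0.0436,0,0,0,0.1175]]
  ]
}}

```text
clock: 11.4
position: [0.5809, -0.0227, 0.141]
tool_rot: [-3.141, -0.0, 0.292]
force: [0.2, -1.2, -0.4]
grip_width: 0.0644
finger_force: 0.0
```

Emit:
{"name": "move_arm", "arguments": {
  "moves": [
    [[0.75,0,0,0,0,0,0.0142],[0.75,0,0,0,0,0,0.0142],[0.75,0,0,0,0,0,0.0142]]
  ]
}}

```text
clock: 11.7
position: [0.5809, -0.0236, 0.1408]
tool_rot: [3.142, -0.0, 0.21]
force: [-0.2, 0.3, 0.1]
grip_width: 0.0642
finger_force: 0.0
```

Run:
```python
from lib import *
import pickle
rel([.5812,-.0215,.02],-2.94)
p=bot.camera_params('wrist');f=bot.grab_frame('wrist')
pickle.dump(p,open('w7.pkl','wb'));cv2.imwrite('pics/w7.png',f[:,:,::-1])
```

```text
shift [ 0.0008 -0.002   0.1208] turn [ 0.     -0.      0.0014] pos [ 0.5809 -0.0236  0.1408] rpy [ 3.142 -0.     0.21 ] q7 -0.86 t 11.7
```

View pics/w7.png

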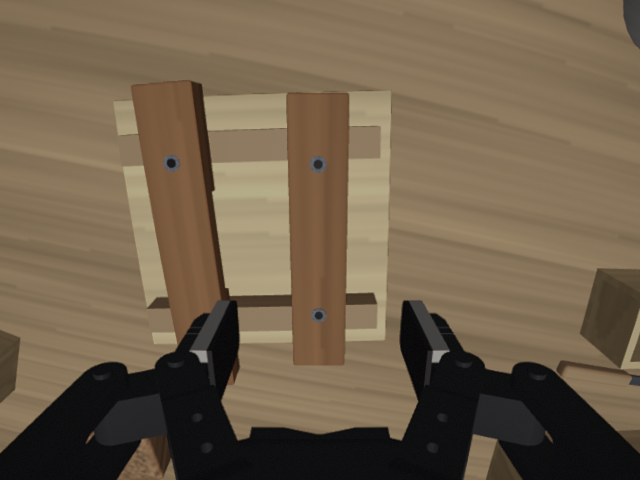

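Bar2's nails are at (318,164) and (319,315), parallel to the fingers. Bar1 lies to the left, and its upper nail is at (172,163).

Run:
```python
from lib import *
import pickle
p=pickle.load(open('w7.pkl','rb'))
n=px2w(p,[(318,164),(319,315)],.051)[:,:2];y=np.arctan2(*(n[0]-n[1])[::-1]);print(n,n.mean(0),y)
C=px2w(p,[(287,93),(349,94),(344,364),(293,365)],.051)[:,:2];print(C.mean(0))
c=(n.mean(0)+C.mean(0))/2
q=(px2w(p,[(193,82),(214,222),(225,295)],.051)[:,:2]-c)
print('bar1 edge along,across',q@np.array([[np.cos(y),-np.sin(y)],[np.sin(y),np.cos(y)]]))
rel([*c,.019],y)
```

```text
[[ 0.62964409 -0.0117997 ]
 [ 0.53303898 -0.03291386]] [ 0.58134153 -0.02235678] 0.2151778687667625
[ 0.58164257 -0.0221241 ]
bar1 edge along,across [[ 0.09593577  0.06985139]
 [ 0.01449118  0.0642107 ]
 [-0.03484572  0.06131682]]
shift [ 0.0009 -0.0012  0.1219] turn [-0.     -0.     -0.0008] pos [ 0.5809 -0.0236  0.1409] rpy [-3.142 -0.     0.21 ] q7 -0.86 t 11.75
```

Emit:
{"name": "move_arm", "arguments": {
  "moves": [
    [[0.75,0.001,-0.001,0.03,0,0,0],[0.75,0.001,-0.001,0.075,0,0,0],[0.75,0.001,-0.001,0.105,0,0,0],[0.75,0.001,-0.001,0.119,0,0,0],[0.75,0.001,-0.001,0.119,0,0,0]]
  ]
}}

```text
clock: 12.25
position: [0.581, -0.0228, 0.0208]
tool_rot: [-3.141, 0.002, 0.208]
force: [-0.3, 0.4, 0.2]
grip_width: 0.064
finger_force: 0.0
```

Emit:
{"name": "move_arm", "arguments": {
  "moves": [
    [[0,0,0,0,0,0,0],[0,0,0,0,0,0,0],[0,0,0,0,0,0,0],[0,0,0,0,0,0,0],[0,0,0,0,0,0,0]]
  ],
  "force": 50
}}

```text
clock: 12.75
position: [0.5825, -0.0225, 0.0235]
tool_rot: [3.141, -0.002, 0.208]
force: [-1.6, 0.0, 7.6]
grip_width: 0.0352
finger_force: 50.1
```

Emit:
{"name": "move_arm", "arguments": {
  "moves": [
    [[0,0,0,-0.03,0,0,0],[0,0,0,-0.07,0,0,0],[0,0,0,-0.12,0,0,0],[0,0,0,-0.125,0,0,0]]
  ]
}}

```text
clock: 13.15
position: [0.5839, -0.023, 0.153]
tool_rot: [3.141, -0.008, 0.207]
force: [0.4, -0.8, -1.8]
grip_width: 0.0351
finger_force: 51.0
```

Run:
```python
from lib import *
rel([.406,-.3275,.15],-1.413)
```

```text
shift [-0.2368  0.2614  0.0014] turn [ 0.0011 -0.0009 -0.2421] pos [ 0.5839 -0.023   0.153 ] rpy [ 3.141 -0.008  0.207] q7 -0.87 t 13.15
```

Emit:
{"name": "move_arm", "arguments": {
  "moves": [
    [[0,-0.02,0.022,0,0,0,-0.015],[0,-0.045,0.05,0,0,0,-0.037],[0,-0.075,0.083,0,0,0,-0.06],[0,-0.105,0.116,0,0,0,-0.083],[0,-0.135,0.149,0,0,0,-0.106]]
  ]
}}

```text
clock: 13.65
position: [0.4794, -0.1972, 0.1476]
tool_rot: [3.14, -0.001, 0.88]
force: [0.1, -1.4, -1.2]
grip_width: 0.0352
finger_force: 50.8
```

Run:
```python
from lib import *
rel([.406,-.3275,.145],-1.413)
```

```text
shift [-0.1472  0.0264  0.0025] turn [ 0.0002 -0.     -0.135 ] pos [ 0.4794 -0.1972  0.1476] rpy [ 3.14e+00 -1.00e-03  8.80e-01] q7 0.0 t 13.65
```

Emit:
{"name": "move_arm", "arguments": {
  "moves": [
    [[0,-0.035,0.006,0,0,0,-0.022],[0,-0.07,0.0125,0,0,0,-0.045],[0,-0.105,0.019,0,0,0,-0.068],[0,-0.135,0.024,0,0,0,-0.09],[0,-0.147,0.026,0,0,0,-0.113]]
  ]
}}

```text
clock: 14.15
position: [0.4039, -0.3282, 0.1477]
tool_rot: [3.141, 0.002, 1.586]
force: [0.1, -0.1, -1.2]
grip_width: 0.0348
finger_force: 50.8
```

Emit:
{"name": "move_arm", "arguments": {
  "moves": [
    [[0,0,0,0,0,0,-0.0225],[0,0,0,0,0,0,-0.0225],[0,0,0,0,0,0,-0.0225]]
  ]
}}

```text
clock: 14.45
position: [0.4058, -0.3254, 0.1473]
tool_rot: [3.141, 0.0, 1.721]
force: [0.0, 0.7, -0.7]
grip_width: 0.0349
finger_force: 50.8
```

Run:
```python
from lib import *
import pickle
rel([.406,-.3275,.069],-1.413)
p=bot.camera_params('wrist');f=bot.grab_frame('wrist')
pickle.dump(p,open('w8.pkl','wb'));cv2.imwrite('pics/w8.png',f[:,:,::-1])
```

```text
shift [-0.0021 -0.0002  0.0783] turn [ 0.0001  0.     -0.0013] pos [ 0.4058 -0.3254  0.1473] rpy [3.141 0.    1.721] q7 0.94 t 14.45
```

View pics/w8.png

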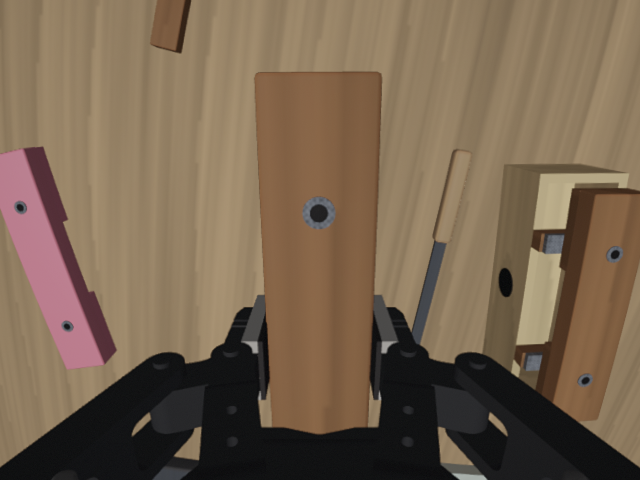

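The bar hides the box, so I'll check the bar's own offset from its end at (255,75)–(381,75).

Run:
```python
from lib import *
import pickle
p=pickle.load(open('w8.pkl','rb'))
b=px2w(p,[(255,75),(381,75)],.1748)[:,:2];print(np.linalg.norm(b[1]-b[0]),b.mean(0)+.09*np.array([np.cos(1.721-np.pi),np.sin(1.721-np.pi)]))
n=px2w(p,[(319,213)],.1748)[0,:2];print(n, np.linalg.norm(n-b.mean(0)))
```

```text
0.034480063781485125 [ 0.40527784 -0.32697883]
[ 0.39782997 -0.27637733] 0.038854305924653235
```

Emit:
{"name": "move_arm", "arguments": {
  "moves": [
    [[0,-0.0005,0,0.03,0,0,-0.0013],[0,-0.0005,0,0.055,0,0,-0.0013],[0,-0.0005,0,0.068,0,0,-0.0013],[0,-0.0005,0,0.0745,0,0,-0.0013],[0,-0.0005,0,0.0775,0,0,-0.0013]]
  ]
}}

```text
clock: 15.0
position: [0.4059, -0.3259, 0.0693]
tool_rot: [-3.141, 0.0, 1.732]
force: [0.7, -0.2, -1.1]
grip_width: 0.0357
finger_force: 50.9
```

Emit:
{"name": "move_arm", "arguments": {
  "moves": [
    [[0,0,0,0,0,0,0],[0,0,0,0.001,0,0,0]]
  ]
}}

```text
clock: 15.2
position: [0.4062, -0.3262, 0.0691]
tool_rot: [3.141, 0.001, 1.733]
force: [0.5, -0.6, -1.6]
grip_width: 0.0351
finger_force: 50.9
```

Emit:
{"name": "move_arm", "arguments": {
  "moves": [
    [[0,0,0,0.001,0,0,0],[0,0,0,0.001,0,0,0]]
  ]
}}

```text
clock: 15.4
position: [0.4062, -0.3262, 0.0685]
tool_rot: [3.14, 0.001, 1.733]
force: [-3.3, 2.8, 16.2]
grip_width: 0.0353
finger_force: 52.9
```

Emit:
{"name": "move_arm", "arguments": {
  "moves": [
    [[0.8,0,0,-0.001,0,0,0],[0.8,0,0,-0.001,0,0,0],[0.8,0,0,-0.001,0,0,0],[0.8,0,0,-0.03,0,0,0],[0.8,0,0,-0.075,0,0,0]]
  ]
}}

```text
clock: 15.9
position: [0.4046, -0.3252, 0.1415]
tool_rot: [-3.138, -0.003, 1.733]
force: [0.7, -0.2, 0.8]
grip_width: 0.0683
finger_force: 0.0
```

Run:
```python
from lib import *
rel([.5579,.0603,.15],.262)
```

```text
shift [ 0.3557  0.2134 -0.0083] turn [-7.000e-04  1.000e-04  2.341e-01] pos [ 0.4046 -0.3252  0.1415] rpy [-3.138e+00 -3.000e-03  1.733e+00] q7 0.96 t 15.9
```

Emit:
{"name": "move_arm", "arguments": {
  "moves": [
    [[0.75,0.025,0.015,-0.008,0,0,0.015],[0.75,0.065,0.039,-0.008,0,0,0.038],[0.75,0.105,0.063,-0.008,0,0,0.061],[0.75,0.147,0.088,-0.008,0,0,0.084],[0.75,0.189,0.113,-0.008,0,0,0.107]]
  ]
}}

```text
clock: 16.4
position: [0.4873, -0.1194, 0.1505]
tool_rot: [3.141, -0.0, 1.054]
force: [1.1, -0.6, 0.3]
grip_width: 0.0642
finger_force: 0.0
```

Run:
```python
from lib import *
rel([.5579,.0603,.145],.262)
```

```text
shift [ 0.1911 -0.0273  0.0055] turn [ 1.000e-04 -1.000e-04  1.261e-01] pos [ 0.4873 -0.1194  0.1505] rpy [ 3.141 -0.     1.054] q7 -0.02 t 16.4
```

Emit:
{"name": "move_arm", "arguments": {
  "moves": [
    [[0.75,0.045,-0.006,0.005,0,0,0.023],[0.75,0.09,-0.013,0.005,0,0,0.046],[0.75,0.135,-0.019,0.005,0,0,0.069],[0.75,0.175,-0.025,0.005,0,0,0.092],[0.75,0.191,-0.0273,0.005,0,0,0.115]]
  ]
}}

```text
clock: 16.9
position: [0.5571, 0.0633, 0.145]
tool_rot: [-3.141, -0.0, 0.337]
force: [-0.0, -0.5, 0.1]
grip_width: 0.0638
finger_force: 0.0
```

Emit:
{"name": "move_arm", "arguments": {
  "moves": [
    [[0.75,0,0,0,0,0,0.011],[0.75,0,0,0,0,0,0.011],[0.75,0,0,0,0,0,0.011]]
  ]
}}

```text
clock: 17.2
position: [0.5561, 0.0585, 0.1453]
tool_rot: [3.141, 0.0, 0.271]
force: [0.4, 0.2, -0.7]
grip_width: 0.0641
finger_force: 0.0
```

Run:
```python
from lib import *
import pickle
rel([.5579,.0603,.021],.262)
p=bot.camera_params('wrist');f=bot.grab_frame('wrist')
pickle.dump(p,open('w9.pkl','wb'));cv2.imwrite('pics/w9.png',f[:,:,::-1])
```

```text
shift [ 0.0022 -0.0012  0.1243] turn [0.     0.     0.0014] pos [0.5561 0.0585 0.1453] rpy [3.141 0.    0.271] q7 -0.96 t 17.2
```

View pics/w9.png

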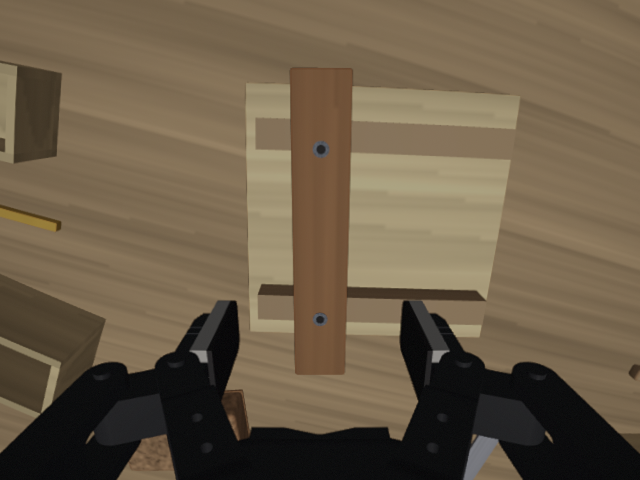

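Bar1's nails are at (321,149) and (320,320), centred between the open fingers.

Run:
```python
from lib import *
import pickle
p=pickle.load(open('w9.pkl','rb'))
n=px2w(p,[(321,149),(320,320)],.051)[:,:2];y=np.arctan2(*(n[0]-n[1])[::-1]);print(n.mean(0),y)
C=px2w(p,[(291,68),(352,69),(345,375),(295,374)],.051)[:,:2];print(C.mean(0))
rel([*n.mean(0),.021],y)
```

```text
[0.55785028 0.0588843 ] 0.26530411051448505
[0.55822356 0.05884353]
shift [ 1.900e-03 -1.000e-04  1.244e-01] turn [0.     0.     0.0008] pos [0.5561 0.0583 0.1454] rpy [3.142 0.    0.27 ] q7 -0.96 t 17.25
```

Emit:
{"name": "move_arm", "arguments": {
  "moves": [
    [[0.75,0.002,0,0.03,0,0,0.0008],[0.75,0.002,0,0.075,0,0,0.0008],[0.75,0.002,0,0.11,0,0,0.0008],[0.75,0.002,0,0.124,0,0,0.0008],[0.75,0.002,0,0.124,0,0,0.0008]]
  ]
}}

```text
clock: 17.75
position: [0.5575, 0.0586, 0.0205]
tool_rot: [-3.141, 0.002, 0.264]
force: [0.1, 0.1, 1.7]
grip_width: 0.064
finger_force: 0.0
```

Emit:
{"name": "move_arm", "arguments": {
  "moves": [
    [[0,0,0,0,0,0,0],[0,0,0,0,0,0,0],[0,0,0,0,0,0,0],[0,0,0,0,0,0,0],[0,0,0,0,0,0,0]]
  ],
  "force": 55
}}

```text
clock: 18.25
position: [0.5592, 0.0594, 0.0232]
tool_rot: [3.141, -0.003, 0.264]
force: [-1.2, -1.4, 10.8]
grip_width: 0.0349
finger_force: 54.7
```

Emit:
{"name": "move_arm", "arguments": {
  "moves": [
    [[0,0,0,-0.03,0,0,0],[0,0,0,-0.07,0,0,0],[0,0,0,-0.12,0,0,0],[0,0,0,-0.125,0,0,0]]
  ]
}}

```text
clock: 18.65
position: [0.5605, 0.0593, 0.1523]
tool_rot: [3.141, -0.008, 0.264]
force: [1.4, 0.3, -2.2]
grip_width: 0.0351
finger_force: 56.1
```

Run:
```python
from lib import *
rel([.4158,.3215,.15],-1.731)
```

```text
shift [-0.0714 -0.2909  0.0017] turn [ 0.0007 -0.0011 -0.1825] pos [0.5605 0.0593 0.1523] rpy [ 3.141 -0.008  0.264] q7 -0.97 t 18.65
```

Emit:
{"name": "move_arm", "arguments": {
  "moves": [
    [[0,-0.006,-0.025,0,0,0,-0.015],[0,-0.015,-0.06,0,0,0,-0.038],[0,-0.024,-0.098,0,0,0,-0.061],[0,-0.033,-0.136,0,0,0,-0.084],[0,-0.042,-0.173,0,0,0,-0.107]]
  ]
}}

```text
clock: 19.15
position: [0.4716, 0.217, 0.1472]
tool_rot: [3.141, -0.001, 0.943]
force: [1.1, 0.1, -1.8]
grip_width: 0.0349
finger_force: 56.0
```

Run:
```python
from lib import *
rel([.4158,.3215,.15],-1.731)
```

```text
shift [ 0.0517 -0.1066 -0.0028] turn [ 0.0001 -0.0002 -0.0745] pos [0.4716 0.217  0.1472] rpy [ 3.141e+00 -1.000e-03  9.430e-01] q7 -0.74 t 19.15
```

Emit:
{"name": "move_arm", "arguments": {
  "moves": [
    [[0,0.018,-0.037,0,0,0,-0.022],[0,0.035,-0.073,0,0,0,-0.045],[0,0.048,-0.099,0,0,0,-0.067],[0,0.0517,-0.1066,0,0,0,-0.0745],[0,0.0517,-0.1066,0,0,0,-0.0745]]
  ]
}}

```text
clock: 19.65
position: [0.4168, 0.3212, 0.1469]
tool_rot: [3.141, -0.001, 1.407]
force: [0.7, 0.1, -1.8]
grip_width: 0.0351
finger_force: 56.0
```

Run:
```python
from lib import *
import pickle
bot.grab_frame('wrist');rel([.4158,.3215,.0745],-1.731)
p=bot.camera_params('wrist');f=bot.grab_frame('wrist')
pickle.dump(p,open('w10.pkl','wb'));cv2.imwrite('pics/w10.png',f[:,:,::-1])
```

```text
shift [ 0.0012 -0.002   0.0723] turn [ 0.0001 -0.0001 -0.0013] pos [0.4175 0.3199 0.1468] rpy [ 3.141 -0.     1.403] q7 -0.6 t 19.7
```

View pics/w10.png

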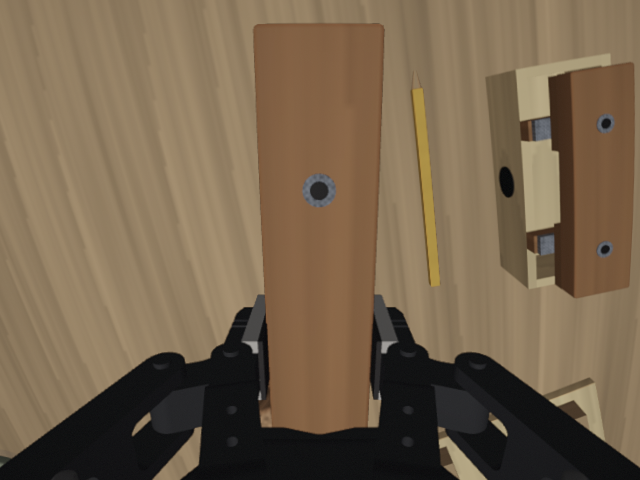

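Run:
```python
from lib import *
import pickle
p=pickle.load(open('w10.pkl','rb'))
b=px2w(p,[(254,26),(384,26)],.1746)[:,:2];print(np.linalg.norm(b[1]-b[0]),b.mean(0)-.1025*np.array([np.cos(1.405),np.sin(1.405)]))
rel([.416,.3226,.0742],-1.731)
```

```text
0.03460960040624679 [0.41679949 0.31827501]
shift [ 0.003  -0.0025  0.0725] turn [ 0.0001 -0.     -0.0015] pos [0.4179 0.3193 0.1467] rpy [ 3.141 -0.     1.401] q7 -0.6 t 19.75
```

Emit:
{"name": "move_arm", "arguments": {
  "moves": [
    [[0,0.003,-0.002,0.03,0,0,-0.001],[0,0.003,-0.002,0.052,0,0,-0.001],[0,0.003,-0.002,0.063,0,0,-0.001],[0,0.003,-0.002,0.069,0,0,-0.001],[0,0.003,-0.002,0.0715,0,0,-0.001]]
  ]
}}

```text
clock: 20.25
position: [0.4164, 0.323, 0.0749]
tool_rot: [3.141, 0.0, 1.409]
force: [0.1, -0.4, -0.8]
grip_width: 0.0352
finger_force: 56.0
```

Emit:
{"name": "move_arm", "arguments": {
  "moves": [
    [[0,0,0,0,0,0,0],[0,0,0,0.001,0,0,0]]
  ]
}}

```text
clock: 20.45
position: [0.4162, 0.3238, 0.0745]
tool_rot: [3.141, -0.001, 1.41]
force: [0.5, 0.2, -1.8]
grip_width: 0.035
finger_force: 56.0
```

Emit:
{"name": "move_arm", "arguments": {
  "moves": [
    [[0,0,0,0.001,0,0,0],[0,0,0,0.001,0,0,0]]
  ]
}}

```text
clock: 20.65
position: [0.4162, 0.3238, 0.0741]
tool_rot: [3.141, -0.001, 1.41]
force: [-4.4, -3.1, 20.0]
grip_width: 0.0354
finger_force: 58.5
```

Emit:
{"name": "move_arm", "arguments": {
  "moves": [
    [[0.8,0,0,-0.001,0,0,0],[0.8,0,0,-0.001,0,0,0],[0.8,0,0,-0.001,0,0,0],[0.8,0,0,-0.03,0,0,0],[0.8,0,0,-0.075,0,0,0]]
  ]
}}

```text
clock: 21.15
position: [0.4149, 0.3227, 0.1471]
tool_rot: [-3.14, 0.004, 1.41]
force: [-1.1, 0.3, 1.3]
grip_width: 0.0682
finger_force: 0.0
```

Emit:
{"name": "move_arm", "arguments": {
  "moves": [
    [[0.8,0,0,-0.12,0,0,0],[0.8,0,0,-0.12,0,0,0],[0.8,0.04,0.04,-0.12,0,0,0],[0.8,-0.05,-0.08,-0.12,0,0,0],[0.8,-0.08,-0.13,-0.12,0,0,0]]
  ]
}}

```text
clock: 21.65
position: [0.3655, 0.3077, 0.2656]
tool_rot: [3.139, 0.002, 1.41]
force: [-1.0, 0.1, -0.2]
grip_width: 0.0688
finger_force: 0.0
```

I've used all 14 picture views, so I'll verify numerically with colour segmentation in the top camera, with the arm clear.

Emit:
{"name": "move_arm", "arguments": {
  "moves": [
    [[0.8,-0.25,0,0,0,0,0],[0.8,-0.25,0,0,0,0,0],[0.8,-0.25,0,0,0,0,0],[0.8,-0.25,0,0,0,0,0],[0.8,-0.25,0,0,0,0,0]]
  ]
}}

```text
clock: 22.15
position: [0.3237, 0.0587, 0.2663]
tool_rot: [-3.142, -0.001, 1.411]
force: [0.4, -0.5, 1.1]
grip_width: 0.0683
finger_force: 0.0
```

Run:
```python
from lib import *
f=bot.grab_frame('top');print(bot.observe()['position'])
old=cv2.imread('pics/top0.png')[:,:,::-1]
print(old[168+5,310],old[215,240]) if 0 else None
ref=np.median(old[207:218,308:318].reshape(-1,3),0)   # around bar wood in the pile
bars={'bar1':((.4158,.3213),.102,-1.731,.205),'bar2':((.4058,-.3274),.096,-1.413,.18),'bar3':((.578,-.3372),.09,-1.403,.155),'bar4':((.5805,.334),.084,-1.54,.13)}
seed=old[int(165+450/6),int(280+265/6)].astype(int);print('wood',seed)
import itertools
pr=bot.camera_params('top');F=240/np.tan(np.radians(pr['vertical_fov'])/2)
K=np.array([[F,0,pr['cx']],[0,F,pr['cy']],[0,0,1]])
r=f[:,:,0].astype(float);g=f[:,:,1].astype(float);b=f[:,:,2].astype(float)
m=((r/(g+1)>1.45)&(r>50)).astype(np.uint8)
for n,(c,z,y,L) in bars.items():
    uv=cv2.projectPoints(np.array([[*c,z]]),cv2.Rodrigues(pr['R'])[0],pr['t'],K,pr['D'])[0].ravel()
    k=np.zeros_like(m);u,v=uv.astype(int);k[v-28:v+28,u-45:u+45]=1
    N,lab,st,_=cv2.connectedComponentsWithStats(m*k);i=1+st[1:,4].argmax()
    cn=max(cv2.findContours((lab==i).astype(np.uint8),0,2)[0],key=len)
    box=px2w('top',cv2.boxPoints(cv2.minAreaRect(cn)),z)[:,:2]
    e=max((box[1]-box[0],box[2]-box[1]),key=np.linalg.norm);a=np.arctan2(e[1],e[0])
    print(n,'area',st[i,4],'c-err mm',((box.mean(0)-c)*1e3).round(1),'L',np.linalg.norm(e).round(3),'W',min(np.linalg.norm(box[1]-box[0]),np.linalg.norm(box[2]-box[1])).round(3),'dyaw',round((a-y+1.57)%np.pi-1.57,3))
```

```text
[0.32185559 0.05249071 0.26583495]
wood [106  68  36]
bar1 area 809 c-err mm [2.4 2.8] L 0.206 W 0.039 dyaw 0.006
bar2 area 701 c-err mm [0.8 2.4] L 0.181 W 0.038 dyaw 0.02
bar3 area 603 c-err mm [1.3 1.9] L 0.156 W 0.037 dyaw -0.011
bar4 area 502 c-err mm [-0.   2.6] L 0.133 W 0.038 dyaw 0.003
```

All four bars are within about 4 mm and 0.02 rad. I'll let the arm settle and hand in.

Emit:
{"name": "move_arm", "arguments": {
  "moves": [
    [[0.8,0,0,0,0,0,0],[0.8,0,0,0,0,0,0],[0.8,0,0,0,0,0,0]]
  ]
}}

```text
clock: 22.5
position: [0.3246, 0.0611, 0.2664]
tool_rot: [3.141, 0.0, 1.412]
force: [-1.1, 0.1, -0.3]
grip_width: 0.0683
finger_force: 0.0
```

```bash
python3 -c "
from workcell import bot
print(bot.job_done())"
```

```text
the job is handed in; nothing more can be done
None
```

I laid all four bars on their own boxes and handed the job in at about 22.5 s; the top camera put each within about 4 mm and 0.02 rad of its box, and the judge's verdict was not shown.

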